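# Set up the elbow run-in tester

## Robot

A 6-joint arm with a two-finger parallel gripper is mounted at the origin on the work surface. World frame = base frame: x ahead of the robot, y to its left, z up, the work surface at z = 0. Lengths are in m, angles in degrees, forces in N, time in s.
With the tool pointing down it reaches from about 0.3 to 0.75 m from the base axis. Payload 8.5 kg.
Tool frame: the origin (TCP) lies midway between the tips of the shut fingers; the grasp point (between the pads) lies grasp_offset behind it (grasp_offset is the distance from the TCP to the grasp point, in m); z points along the fingers, y is the line along which they close (so a half turn about z gives the same grasp; the last joint's range is limited). The gripper opens to 85 mm and grips with 20 to 120 N. Pads are 22 mm wide; open, the fingers measure 114 mm over their backs; the gripper's body (76 mm by 85 mm) begins 54 mm behind the grasp point. The pads swing forward as they close: fully open they stand 13 mm farther back than shut.
Start: joints at [-88.138, 21.807, 74.336, -0, 83.858, -12.336], TCP at [0.135, -0.533, 0.231] pointing down, gripper open.
Joint ranges: [-178.18, 178.18], [-50.72, 133.34], [12.68, 142.11], [-81.47, 261.47], [9.98, 163.14], [-165.26, 165.26]. Speed limits (degrees/s): [136.94, 136.94, 180, 180, 180, 180].

## Interface

Orientations are given as a 3x3 rotation matrix whose columns are the frame's x, y, z axes.
In Python, from rig import observe, get_image, camera_params, close_job, grasp_offset gives the robot as it stands.
- The arm moves only by the shell command python3 -m handwheel 'ROWS' [OPENING] [FORCE]. ROWS is JSON, a list of rows, each a list of 2 entries, a list of its own where there are three numbers: the shift along the tool's x, y, z as a fraction of full scale, then the turn, a rotation vector about the tool's x, y, z as a fraction of full scale. In form: [[[dx, dy, dz], [ax, ay, az]], ...]. A call has 1 to 10 rows; each row is the pose to reach, as a shift and turn from the pose commanded when the call began, along the tool's axes at that moment, turning the shorter way round; what a row does not reach only later rows make up. Full scale, the value 1, is 0.5 m for a shift and pi rad for a turn. A row lasts 1/10 s, in which the tool goes at most 50 mm and 8.59 degrees, less where a joint would pass 70% of its speed; a pose out of reach is approached as far as the arm can. A call with a number of a shift or a turn outside -1 to 1 is refused whole. A call with a gripper value outside its range is refused whole. OPENING is the opening, from 0 (shut) to 1 (fully open), set as the call begins (- or left out, the last holds). The fingers move at their own pace and stop on an object; FORCE is the grip in N (left out, the last holds). Time passes only in rows, so rows that repeat a pose let the fingers close. It gives the time, the measured TCP pose, the force, the opening and the grip force at its end, in the units of the state.
- observe(): the state, without advancing time (a new reading comes with each control period).
- get_image(name): name is "scene" or "side" or "wrist"; returns (picture, depth): 384x512x3 uint8, red, green, blue; 384x512 float32, m along the optical axis (not along the pixel's ray), 0 where there is no reading.
- camera_params(name): a dict with "K" (3x3 intrinsics, pixels), "R" (3x3) and "t" (3): a world point X has camera coordinates R X + t. Camera axes: x right, y down, z forward; pixel columns grow to the right and rows downward; lengths in m; the calibration is good to about 2 mm. A picture is of the moment at which its call begins: read the wrist's pose just before it. camera_params takes no time and is no camera call; for the wrist camera it gives the pose at the moment of the call.
- close_job(): hands the job in; it is judged then, once.
The state is a dict: "time_s": time; "q": joint angles; "qvel": joint speeds; "joint_efforts": joint torques, N m; "position": TCP position; "tool_rot": TCP orientation; "ft_force": force on the tool from outside, world axes, zero at the start; "wrist_torque": the same for the moment, N m; "grip_width": finger opening in m; "gripper_force": force on a finger pad.
Only numpy, scipy, OpenCV 4.12 (cv2) and the standard library are available. Lean on these libraries where they do the work, as an engineer would, in place of code of your own. Each camera call takes 0.05 s, during which the arm holds its last target. There are 200 camera calls.

## Task

Get the run-in tester ready: lay the aluminium elbow joint lengthwise in the tester's rubber-lined cradle, set down gently and lying flat, then turn the dial so that its pointer lines up with the nose of the small steel clip on the rim of its scale, and last push the lever fully over, away from the robot. The dial's spindle is delicate, so hold it with a light grip (no more than 60 N), and leave the nylon pin, the bronze washer and the carbon shin shell where they lie.

Things in the scene. Friction and masses are not known exactly. Their poses are not given: they have to be found in the camera images.
- elbow: Satin aluminium elbow joint, about 250 g, lying: disc hub 40 mm diameter with flat faces, a block (34 wide, 28 high) on its -x side, a round stub (34 diameter) on +x. 104 mm long along x, 36 wide along y over the hub's faces, 40 high. Origin: centre of its underside under the hub; z up. Grip across the hub (y). Starts in one of three places at the robot's left; pin and washer lie in the others.
- tester: Run-in tester: grey housing fixed to the counter, 170 (x) by 370 (y) by 50 mm high; origin: centre of its underside. On its flat top, along its y: dial (centre at y -115), cradle (y +25), lever (y +140), all at x 0. At yaw 0 its x points away from the robot; yaw varies by up to 0.3 rad.
- cradle (a point): Centre of the cradle's black rubber floor, 54 mm above the counter; axes as the tester's. Pocket 120 mm long (x) by 52 wide (y) for the elbow joint lengthwise, either way round. Steel walls 8 mm high over the rubber: one across each end, and four corner cheeks, 7 mm thick, along the long sides, leaving the middle 76 mm of each side open for fingers.
- dial_grip (a point): Point on the vertical dial axis at the height to grip, 80 mm above the counter; its x axis is the pointer's direction. Black knob: round skirt 64 mm diameter, top 59 mm above the counter, with an upright grip bar 50 mm long (x), 14 thick (y), up to 88 mm above the counter. Pinch the bar across its 14 mm with 20 to 40 N; over 80 N a side harms it.
- pointer (a point): Tip of the dial's pointer, a black arrow point on the skirt's edge at one end of the bar, 41 mm from the dial axis, 57 mm above the counter. An aluminium line on the bar's top runs from near the middle to the same end.
- rider_nose (a point): Where the pointer's tip must be: 41 mm from the dial axis, 57 mm above the counter, 2 mm inside the nose of the dark steel clip. The clip is 18 mm wide, 8 high, fixed on the rim of the round pale aluminium scale (112 mm diameter, 24 graduations), its pointed nose toward the dial axis. It may stand on any side of the dial.
- dial (a joint): Dial angle in rad, growing counterclockwise seen from above; at 0 the pointer points along the tester's +x. Starts within 0.5 of 0. Turns endlessly either way, with about 0.04 N m of friction, and stays where it is left.
- lever (a joint): Steel toggle lever at the tester's +y end. 0: leaning 29 degrees toward the tester's -x (the robot); 1.0: fully over, leaning 29 degrees to the tester's +x. It stays where it is left. It swings in the tester's x-z plane.
- lever_tip (a point): Centre of the lever's 26 mm ball end, at first about 125 mm above the counter. It is 60 mm from the lever's hinge, which is 72 mm above the counter and runs along the tester's y; the full throw moves it 58 mm along the tester's x. Push the ball over with closed fingers from its -x side: about 1 N, until it meets its stop.
- pin: Bystander: yellow nylon locking pin lying on the counter, 76 mm long, head 22 mm diameter. Origin: underside at its middle.
- washer: Bystander: bronze thrust washer lying flat, 52 mm diameter, 6 mm thick.
- shell: Bystander: dark carbon fibre shin shell, a half tube 260 mm long, 100 mm wide and 50 mm high lying on its edges at the robot's right.
There are look-alikes about, which are no part of the job. Several things have the shape of the elbow; the one meant has the colours described above.

How it is judged:
By the outcome, as a careful person would: the job done as asked, in the order asked, and still so for the second after the job is handed in, with the robot touching nothing.
It also fails if it takes over 72 s, if anything falls off the work surface, if the arm or the gripper's body presses on something with over 40 N, if the wrist force passes 120 N, or if a joint passes its speed limit or range.

## Working session

There is one attempt and no reset: what is moved stays moved. The work goes in short steps, Python scripts to look and compute and a shell command to move; the robot and the scene stay as the last step left them, time stands still between calls to the robot, and variables do not carry over. Pictures are saved under pics/ and viewed, at most 10 in all, crops included, and the job is handed in when it is done.

```bash
mkdir -p pics; ls
cat > h.py <<'E'
import numpy as np,cv2
from rig import *
def grab(n,f=None):
    p=camera_params(n); im,d=get_image(n)
    p=dict(K=np.array(p["K"]),R=np.array(p["R"]),t=np.array(p["t"]))
    if f: cv2.imwrite(f"pics/{f}.png",im[:,:,::-1]); np.savez(f"pics/{f}.npz",im=im,d=d,**p)
    return im,d,p
def load(f):
    z=np.load(f"pics/{f}.npz"); return z["im"],z["d"],{k:z[k] for k in("K","R","t")}
def ray(p,uv,z):
    c=-p["R"].T@p["t"]; r=p["R"].T@np.linalg.inv(p["K"])@np.array([uv[0],uv[1],1.])
    return c+r*(z-c[2])/r[2]
def cloud(d,p):
    v,u=np.mgrid[:d.shape[0],:d.shape[1]]
    c=np.stack([u,v,np.ones_like(u)],-1)@np.linalg.inv(p["K"]).T*d[...,None]
    return (c-p["t"])@p["R"]
def proj(p,X):
    c=p["K"]@(p["R"]@np.asarray(X)+p["t"]); return c[:2]/c[2]
def tri(p1,a,p2,b):
    P=[p["K"]@np.c_[p["R"],p["t"]] for p in(p1,p2)]
    X=cv2.triangulatePoints(P[0],P[1],np.array(a,float).reshape(2,1),np.array(b,float).reshape(2,1))[:,0]
    return X[:3]/X[3]
E
python3 - <<'E'
from h import *
o=observe();print(grasp_offset if not callable(grasp_offset) else grasp_offset());print(np.round(o["tool_rot"],3),o["time_s"],o["grip_width"])
for n in("scene","side"):
    im,d,p=grab(n,n+"0"); print(n,-p["R"].T@p["t"],p["K"][0,0])
a=cv2.imread("pics/scene0.png");b=cv2.imread("pics/side0.png")
E
```

```text
pics
0.0187
[[ 0.969  0.245 -0.   ]
 [ 0.245 -0.969  0.002]
 [ 0.    -0.001 -1.   ]] 0.0 0.08557074836405097
scene [ 1.27370212 -1.23984283  1.22950537] 461.90290804998665
side [0.11268087 0.65356386 0.95977464] 382.63997297120557
```

View pics/scene0.png

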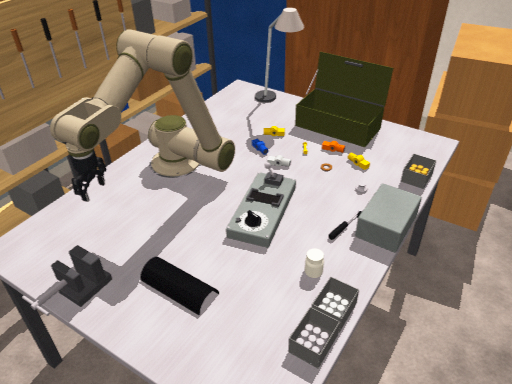

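View pics/side0.png

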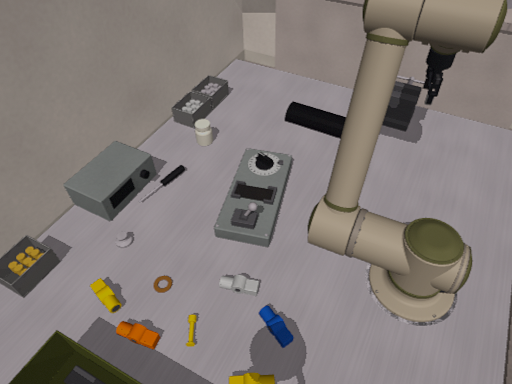

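The silver elbow is at side (240,285), scene (278,161). Things that could be mistaken for it, in side pixels:
- blue elbow (276,325)
- orange elbow (137,334)
- yellow elbows (105,295) and (252,380)
- small grey cap (124,240)

By colour I choose (240,285). The tester shows the dial at side (263,162), cradle at (255,191) and lever ball at (253,208). I'll check a close crop.

Run:
```python
import cv2,numpy as np
b=cv2.imread("pics/side0.png");a=cv2.imread("pics/scene0.png")
c1=cv2.resize(b[140:310,200:310],None,fx=3.5,fy=3.5,interpolation=cv2.INTER_CUBIC)
c2=cv2.resize(a[140:260,215:315],None,fx=4,fy=4,interpolation=cv2.INTER_CUBIC)
H=595;o=np.zeros((H,790,3),np.uint8);o[:min(H,c1.shape[0]),:385]=c1[:H,:385];o[:c2.shape[0],390:790]=c2
cv2.imwrite("pics/crop0.png",o)
```

```text
(no output)
```

View pics/crop0.png

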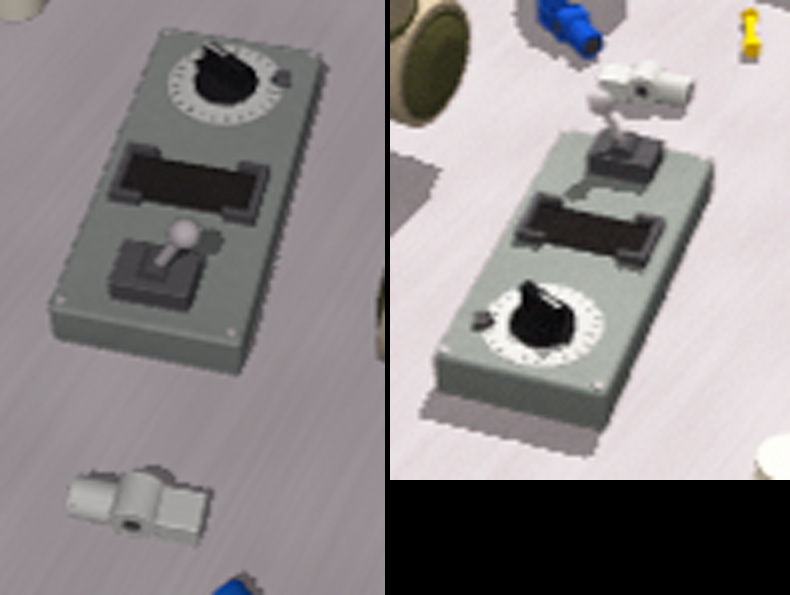

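The crop confirms the choice: the satin silver part at side (240,285) has a hub, block and stub, with the stub on the side away from the robot. The clip stands on the robot's side of the dial at side ~(280,162).

Run:
```python
from h import *
res={}
for n,ew,tw in(("side",(210,265,265,305),(200,310,140,250)),("scene",(262,146,295,175),(215,315,165,250))):
    im,d,p=load(n+"0"); C=cloud(d,p)
    if n=="side": ew=(212,270,268,300)
    else: ew=(262,296,152,172)
    m=np.zeros(d.shape,bool); m[ew[2]:ew[3],ew[0]:ew[1]]=1
    P=C[m&(C[...,2]>0.010)&(C[...,2]<.06)&(d>0)]
    print(n,"elbow",len(P),P.mean(0),P[:,2].max(),np.percentile(P[:,2],95))
    r=cv2.minAreaRect(P[:,:2].astype(np.float32)*1000);print(r)
    H=P[P[:,2]>.036];print("hubtop",H.mean(0) if len(H) else 0)
    m[:]=0;m[tw[2]:tw[3],tw[0]:tw[1]]=1
    P=C[m&(abs(C[...,2]-.05)<.006)&(d>0)]
    print("tester",np.median(P[:,2]));r=cv2.minAreaRect(P[:,:2].astype(np.float32)*1000);print(r)
    P=C[m&(C[...,2]>.115)&(C[...,2]<.15)&(d>0)];print("ball",len(P),P.mean(0) if len(P) else 0, P[:,2].max() if len(P) else 0)
    P=C[m&(abs(C[...,2]-.088)<.006)&(d>0)];print("z88",len(P),P.mean(0) if len(P) else 0)
    P=C[(abs(C[...,2])<.01)&(C[...,0]>.3)&(C[...,0]<.7)&(abs(C[...,1])<.3)];print("table",np.median(P[:,2]))
```

```text
side elbow 557 [0.40891394 0.2357556  0.02898802] 0.04255423194877228 0.03990896009520735
((412.6109924316406, 233.19540405273438), (104.12982940673828, 37.142578125), 17.096755981445312)
hubtop [0.41241612 0.23364775 0.03884126]
tester 0.04969803020596016
((525.5363159179688, -78.555908203125), (169.95223999023438, 371.2154235839844), 13.67110538482666)
ball 108 [0.39203508 0.06032558 0.13320626] 0.1493595870895353
z88 95 [ 0.52686839 -0.08668324  0.08587237]
table -0.0005687753695502624
scene elbow 182 [0.41678385 0.22326719 0.02605148] 0.04141936775537397 0.03867546708413474
((399.1604919433594, 239.6739501953125), (153.3190155029297, 83.2855453491211), 18.03679656982422)
hubtop [0.41680569 0.22844479 0.03873088]
tester 0.04945086302391493
((528.2352294921875, -82.94476318359375), (170.8873748779297, 376.0862121582031), 13.641053199768066)
ball 29 [0.4154944  0.00957473 0.12485119] 0.13421035883442098
z88 82 [ 0.49200539 -0.10766001  0.08687155]
table -0.0010330120032612633
```

```bash
cat >> h.py <<'E'
def go(*targets):
    """print wheel shift/turn for targets (x,y,z,yaw_deg of tool x, tool down) from present pose"""
    o=observe(); R=np.array(o["tool_rot"]); P=np.array(o["position"])
    from scipy.spatial.transform import Rotation as Ro
    for x,y,z,w in targets:
        a=np.radians(w); c,s=np.cos(a),np.sin(a); T=np.array([[c,s,0],[s,-c,0],[0,0,-1.]])
        print((x,y,z,w),np.round(R.T@(np.array([x,y,z])-P)/.5,4),np.round(Ro.from_matrix(R.T@T).as_rotvec()/np.pi,4))
E
python3 -c "
from h import *
go((.46,-.15,.3,14),(.46,0,.3,14),(.36,.2,.26,17))"
```

```text
(0.46, -0.15, 0.3, 14) [ 0.8182 -0.5831 -0.1375] [-0.0004 -0.0001  0.0011]
(0.46, 0, 0.3, 14) [ 0.8918 -0.874  -0.1371] [-0.0004 -0.0001  0.0011]
(0.36, 0.2, 0.26, 17) [ 0.796  -1.3107 -0.0565] [-0.0004 -0.0001 -0.0156]
```

```bash
python3 -m handwheel '[[[0.8182,-0.5831,-0.1375],[0,0,0]],[[0.8182,-0.5831,-0.1375],[0,0,0]],[[0.8182,-0.5831,-0.1375],[0,0,0]],[[0.8182,-0.5831,-0.1375],[0,0,0]],[[0.8182,-0.5831,-0.1375],[0,0,0]],[[0.8182,-0.5831,-0.1375],[0,0,0]],[[0.8182,-0.5831,-0.1375],[0,0,0]],[[0.8182,-0.5831,-0.1375],[0,0,0]],[[0.8182,-0.5831,-0.1375],[0,0,0]],[[0.8182,-0.5831,-0.1375],[0,0,0]]]' 1
python3 -m handwheel '[[[0,0,0],[0,0,0]],[[0,0,0],[0,0,0]],[[0,0,0],[0,0,0]]]'
python3 - <<'E'
from h import *
o=observe();print(o["time_s"],o["position"],np.round(o["tool_rot"],3))
im,d,p=grab("wrist","w1");c=-p["R"].T@p["t"];print(c,p["R"][2],p["K"][0,0])
go((.40,.12,.30,14),(.38,.20,.26,17))
E
```

```text
time_s: 1.1
position: [0.4563, -0.1536, 0.2993]
tool_rot: [[0.969, 0.245, -0.0], [0.245, -0.969, 0.0], [-0.0, -0.0, -1.0]]
ft_force: [-0.2, -0.4, -1.2]
grip_width: 0.0853
gripper_force: 0.0
time_s: 1.4
position: [0.4549, -0.1562, 0.2987]
tool_rot: [[0.97, 0.244, -0.001], [0.244, -0.97, 0.0], [-0.001, -0.001, -1.0]]
ft_force: [-0.0, -0.3, 0.5]
grip_width: 0.0855
gripper_force: 0.0
1.4 [ 0.45489634 -0.15618289  0.29871967] [[ 0.97   0.244 -0.001]
 [ 0.244 -0.97   0.   ]
 [-0.001 -0.001 -1.   ]]
[ 0.52511447 -0.13867321  0.43941572] [-0.27745069 -0.06975512 -0.95820422] 284.67966954850516
(0.4, 0.12, 0.3, 14) [ 0.0283 -0.563  -0.0022] [-0.0001  0.0002  0.0005]
(0.38, 0.2, 0.26, 17) [ 0.0285 -0.7279  0.0779] [-0.0001  0.0002 -0.0162]
```

View pics/w1.png

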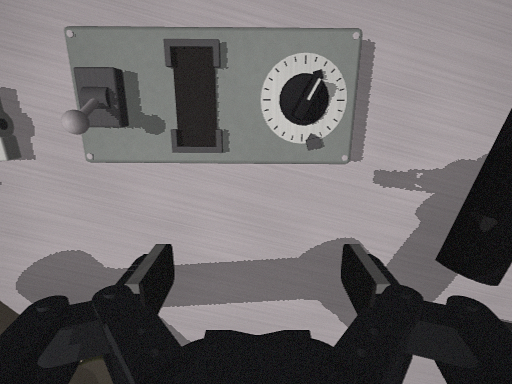

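The wrist view shows the dial centre at (304,98), pointer tip at (320,73), clip nose at about (311,136), cradle floor at (195,97) and lever ball at (75,121). I'll take a second view on the way to the elbow.

```bash
python3 -m handwheel '[[[-0.03,-0.2,0],[0,0,0]],[[-0.03,-0.2,0],[0,0,0]],[[-0.03,-0.2,0],[0,0,0]],[[-0.03,-0.2,0],[0,0,0]]]'
python3 -c "
from h import *
grab('wrist','w2')"
python3 -m handwheel '[[[0.05,-0.53,0.075],[0,0,-0.016]],[[0.05,-0.53,0.075],[0,0,-0.016]],[[0.05,-0.53,0.075],[0,0,-0.016]],[[0.05,-0.53,0.075],[0,0,-0.016]],[[0.05,-0.53,0.075],[0,0,-0.016]],[[0.05,-0.53,0.075],[0,0,-0.016]],[[0.05,-0.53,0.075],[0,0,-0.016]],[[0.05,-0.53,0.075],[0,0,-0.016]]]'
python3 - <<'E'
from h import *
im,d,p=grab("wrist","w3")
C=cloud(d,p); 
hsv=cv2.cvtColor(im,cv2.COLOR_RGB2HSV)
m=(C[...,2]>.012)&(C[...,2]<.05)&(hsv[...,1]<60)&(d>0)&(np.hypot(C[...,0]-.413,C[...,1]-.233)<.08)
P=C[m];print(len(P),P.mean(0));print(cv2.minAreaRect(P[:,:2].astype(np.float32)*1000))
H=P[P[:,2]>.034];print("hub",H.mean(0),np.percentile(P[:,2],[50,95,100]));print(cv2.minAreaRect(H[:,:2].astype(np.float32)*1000))
a=load("w1")
vis=np.hstack([im[:,:,::-1],load("w2")[0][:,:,::-1]]);cv2.imwrite("pics/c3.png",cv2.resize(vis,(800,300)))
E
```

```text
time_s: 1.85
position: [0.4159, -0.0626, 0.2994]
tool_rot: [[0.97, 0.245, 0.001], [0.245, -0.97, -0.001], [0.001, 0.001, -1.0]]
ft_force: [-0.9, 0.6, 0.2]
grip_width: 0.0852
gripper_force: 0.0
time_s: 2.7
position: [0.3765, 0.1998, 0.2614]
tool_rot: [[0.956, 0.293, -0.0], [0.293, -0.956, -0.001], [-0.001, 0.0, -1.0]]
ft_force: [0.0, -0.2, 0.1]
grip_width: 0.0853
gripper_force: 0.0
2160 [0.4154418  0.2297129  0.03009699]
((413.7104187011719, 229.67291259765625), (103.19692993164062, 35.48603057861328), 16.9864501953125)
hub [0.41309349 0.22898502 0.03672736] [0.02982369 0.03782425 0.03966558]
((412.5508117675781, 229.31796264648438), (26.13857078552246, 35.485782623291016), 16.970624923706055)
```

View pics/c3.png

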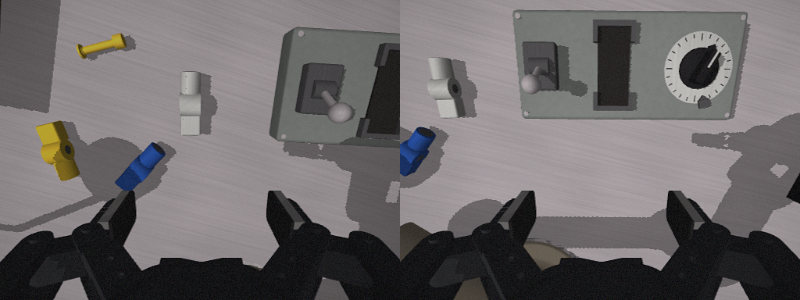

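Left half (w3): silver elbow hub at (190,103), blue elbow at (140,166), yellow elbow at (57,150), pin at (103,46). Next I'll hover over the elbow and measure it again from close by.

```bash
python3 -c "
from h import *
go((.4126,.2293,.15,17))"
```

```text
(0.4126, 0.2293, 0.15, 17) [ 0.0864 -0.036   0.223 ] [ 0.0001  0.0001 -0.0002]
```

```bash
python3 -m handwheel '[[[0.0864,-0.036,0.223],[0,0,0]],[[0.0864,-0.036,0.223],[0,0,0]],[[0.0864,-0.036,0.223],[0,0,0]],[[0.0864,-0.036,0.223],[0,0,0]],[[0.0864,-0.036,0.223],[0,0,0]]]'
python3 - <<'E'
from h import *
p=camera_params("wrist");o=observe()
im,d,p=grab("wrist","w4")
C=cloud(d,p);hsv=cv2.cvtColor(im,cv2.COLOR_RGB2HSV)
m=(C[...,2]>.012)&(C[...,2]<.05)&(hsv[...,1]<60)&(d>0)&(np.hypot(C[...,0]-.413,C[...,1]-.23)<.08)
P=C[m];print(len(P),P.mean(0));print(cv2.minAreaRect(P[:,:2].astype(np.float32)*1000))
H=P[P[:,2]>.034];print("hub",np.percentile(P[:,2],[50,95,100]));print(cv2.minAreaRect(H[:,:2].astype(np.float32)*1000))
# same by hub top colour-blob: two-view triangulation w3/w4 of elbow's blob centroid
im3,d3,p3=load("w3")
q=[]
for I,D,pp in((im3,d3,p3),(im,d,p)):
    CC=cloud(D,pp); mm=(CC[...,2]>.0355)&(CC[...,2]<.045)&(np.hypot(CC[...,0]-.413,CC[...,1]-.23)<.04)
    v,u=np.nonzero(mm); q.append((u.mean(),v.mean()))
print(q,tri(p3,q[0],p,q[1]))
print(o["position"],o["qvel"][:2]);go((.4126,.2293,.005,17))
E
```

```text
time_s: 3.25
position: [0.4124, 0.2296, 0.1509]
tool_rot: [[0.956, 0.292, 0.001], [0.292, -0.956, -0.0], [0.0, 0.0, -1.0]]
ft_force: [0.6, -0.4, -0.1]
grip_width: 0.0853
gripper_force: 0.0
3698 [0.4173232  0.23055374 0.03005536]
((413.6195983886719, 229.52041625976562), (103.50044250488281, 35.852996826171875), 16.334653854370117)
hub [0.03000801 0.03778854 0.03973418]
((412.89501953125, 229.376708984375), (26.56696319580078, 34.90542221069336), 17.666568756103516)
[(np.float64(243.3093023255814), np.float64(134.62558139534883)), (np.float64(257.5646731571627), np.float64(190.95549374130738))] [0.41256694 0.22900982 0.03377331]
[0.41242489 0.22959865 0.15086059] [ 0.47244187 -1.6501985 ]
(0.4126, 0.2293, 0.005, 17) [-0.0006  0.001   0.2929] [ 0.0001 -0.0007 -0.    ]
```

```bash
python3 -m handwheel '[[[0,0,0.08],[0,0,0]],[[0,0,0.15],[0,0,0]],[[0,0,0.21],[0,0,0]],[[0,0,0.25],[0,0,0]],[[0,0,0.275],[0,0,0]],[[0,0,0.29],[0,0,0]],[[0,0,0.29],[0,0,0]]]' 1 40
python3 -m handwheel '[[[0,0,0],[0,0,0]],[[0,0,0],[0,0,0]],[[0,0,0],[0,0,0]],[[0,0,0],[0,0,0]],[[0,0,0],[0,0,0]],[[0,0,0],[0,0,0]],[[0,0,0],[0,0,0]],[[0,0,0],[0,0,0]]]' 0 40
```

```text
time_s: 4.0
position: [0.4122, 0.2304, 0.0056]
tool_rot: [[0.956, 0.293, 0.001], [0.293, -0.956, 0.0], [0.001, 0.0, -1.0]]
ft_force: [0.3, -0.0, 0.4]
grip_width: 0.0853
gripper_force: 0.0
time_s: 4.8
position: [0.412, 0.2307, 0.0058]
tool_rot: [[0.956, 0.294, 0.001], [0.294, -0.956, 0.0], [0.001, 0.0, -1.0]]
ft_force: [-0.2, -1.1, 5.6]
grip_width: 0.0353
gripper_force: 39.7
```

Run:
```python
from h import *
# tester from w1 (still) and w2
for n in("w1","w2"):
    im,d,p=load(n); C=cloud(d,p)
    m=(abs(C[...,2]-.05)<.006)&(np.hypot(C[...,0]-.527,C[...,1]+.081)<.23)&(d>0)
    k=cv2.morphologyEx(m.astype(np.uint8),cv2.MORPH_OPEN,np.ones((3,3)))
    P=C[k>0];r=cv2.minAreaRect(P[:,:2].astype(np.float32)*1000);print(n,np.median(P[:,2]),r)
    # cradle floor: dark pixels between
    g=im.max(2)
    a=np.radians(13.6);ex=np.array([np.cos(a),np.sin(a)]);ey=np.array([-ex[1],ex[0]])
    L=(C[...,:2]-np.array([.527,-.081]));lx=L@ex;ly=L@ey
    f=(abs(ly-.025)<.045)&(abs(lx)<.075)&(g<45)&(C[...,2]<.057)&(d>0)
    P=C[f];print(" floor",len(P),np.median(P[:,2]),cv2.minAreaRect(P[:,:2].astype(np.float32)*1000))
    w=(abs(ly-.025)<.045)&(abs(lx)<.085)&(C[...,2]>.0585)&(C[...,2]<.066)
    w=cv2.morphologyEx(w.astype(np.uint8),cv2.MORPH_OPEN,np.ones((2,2)))>0
    P=C[w];print(" walls",len(P),np.median(P[:,2]),cv2.minAreaRect(P[:,:2].astype(np.float32)*1000))
    s=(abs(ly+.115)<.07)&(abs(lx)<.07)&(g>150)&(C[...,2]<.062)
    P=C[s]; h=np.array(P[:,:2]*1000,np.float32);print(" scale",len(P),np.median(P[:,2]),cv2.minEnclosingCircle(cv2.convexHull(h)),cv2.minAreaRect(h))
    b=(abs(ly-.14)<.05)&(C[...,2]>.108)&(C[...,2]<.15);P=C[b]
    A=np.c_[2*P,np.ones(len(P))];x=np.linalg.lstsq(A,(P**2).sum(1),rcond=None)[0];print(" ball",len(P),x[:3],np.sqrt(x[3]+x[:3]@x[:3]))
```

```text
w1 0.048397230469454586 ((525.6322631835938, -82.280517578125), (168.56552124023438, 367.85748291015625), 13.711454391479492)
 floor 3627 0.052182794103986886 ((518.1303100585938, -58.76728820800781), (129.40037536621094, 64.90972137451172), 13.74288558959961)
 walls 1102 0.05993107717837019 ((523.3939819335938, -81.07136535644531), (139.11013793945312, 113.04302215576172), 12.954378128051758)
 scale 3493 0.049208348051008495 ((552.9773559570312, -193.45556640625), 56.307861328125) ((553.4766845703125, -192.92825317382812), (110.2356185913086, 111.77882385253906), 31.90911293029785)
 ball 578 [0.46625825 0.04855712 0.12190132] 0.014406331443399005
w2 0.048445333527610254 ((525.4877319335938, -81.89283752441406), (168.30194091796875, 367.8523254394531), 13.749824523925781)
 floor 3830 0.052191427889836925 ((520.1787109375, -58.06315231323242), (119.72959899902344, 62.017486572265625), 13.929719924926758)
 walls 1159 0.060035044142666784 ((519.9379272460938, -60.21100997924805), (140.10586547851562, 67.8193130493164), 14.165244102478027)
 scale 3507 0.04926918932767734 ((553.0463256835938, -193.7943572998047), 56.396759033203125) ((553.1104125976562, -193.3089141845703), (110.58229064941406, 111.1041030883789), 39.50106430053711)
 ball 515 [0.4662623  0.04794236 0.12300294] 0.013511112154916837
```

```bash
python3 -m handwheel '[[[0,0,-0.04],[0,0,0]],[[0,0,-0.12],[0,0,0]],[[0,0,-0.22],[0,0,0]],[[0,0,-0.32],[0,0,0]],[[0,0,-0.38],[0,0,0]],[[0,0,-0.4],[0,0,0]],[[0,0,-0.4],[0,0,0]]]'
python3 -c "
from h import *
go((.5190,-.058,.2,13.7),(.519,-.058,.085,13.7))"
```

```text
time_s: 5.5
position: [0.4116, 0.2307, 0.2053]
tool_rot: [[0.956, 0.294, 0.001], [0.294, -0.956, 0.0], [0.001, 0.0, -1.0]]
ft_force: [-0.2, 0.8, -3.2]
grip_width: 0.0353
gripper_force: 41.2
(0.519, -0.058, 0.2, 13.7) [0.0357 0.615  0.0107] [-0.     -0.0004  0.0188]
(0.519, -0.058, 0.085, 13.7) [0.0354 0.615  0.2407] [-0.     -0.0004  0.0188]
```

```bash
python3 -m handwheel '[[[0.004,0.06,0],[0,0,0.005]],[[0.01,0.14,0],[0,0,0.01]],[[0.015,0.23,0],[0,0,0.012]],[[0.02,0.32,0],[0,0,0.019]],[[0.025,0.41,0],[0,0,0.019]],[[0.03,0.49,0],[0,0,0.019]],[[0.035,0.56,0.01],[0,0,0.019]],[[0.0357,0.6,0.01],[0,0,0.019]],[[0.0357,0.615,0.01],[0,0,0.019]],[[0.0357,0.615,0.01],[0,0,0.019]]]'
python3 - <<'E'
from h import *
go((.519,-.058,.085,13.7))
im,d,p=grab("wrist","w5"); grab("side","s5"); C=cloud(d,p)
X=np.array(observe()["position"])
m=(C[...,2]>X[2]-.02)&(C[...,2]<X[2]+.045)&(im.min(2)>100)&(np.hypot(C[...,0]-X[0],C[...,1]-X[1])<.08)
P=C[m];print(len(P),cv2.minAreaRect(P[:,:2].astype(np.float32)*1000),P[:,2].min(),P[:,2].max(),X)
s=cv2.imread("pics/s5.png")[60:260,170:370]
cv2.imwrite("pics/c5.png",np.hstack([cv2.resize(im[:,:,::-1],(400,300)),cv2.resize(s,(300,300))]))
E
```

```text
time_s: 6.5
position: [0.5185, -0.0582, 0.1983]
tool_rot: [[0.972, 0.235, -0.003], [0.235, -0.972, 0.001], [-0.003, -0.002, -1.0]]
ft_force: [0.1, 0.4, -2.2]
grip_width: 0.0355
gripper_force: 41.2
(0.519, -0.058, 0.085, 13.7) [0.0016 0.0003 0.2266] [-0.0006  0.0009 -0.0006]
12473 ((526.8552856445312, -66.73548889160156), (92.91329193115234, 67.16010284423828), 3.9049148559570312) 0.20170959868584945 0.24314434538400315 [ 0.5184322  -0.05698102  0.1992659 ]
```

View pics/c5.png

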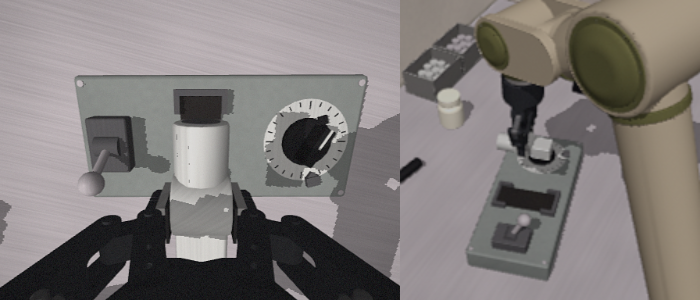

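The elbow is held level and lengthwise over the cradle (stub at w5 (200,140), cradle end at (203,103)). Lowering it now.

```bash
python3 -m handwheel '[[[0.0016,0.0,0.05],[0,0,0]],[[0.0016,0.0,0.12],[0,0,0]],[[0.0016,0.0,0.18],[0,0,0]],[[0.0016,0.0,0.22],[0,0,0]],[[0.0016,0.0,0.24],[0,0,0]],[[0.0016,0,0.25],[0,0,0]],[[0.0016,0,0.256],[0,0,0]],[[0.0016,0,0.26],[0,0,0]],[[0.0016,0,0.26],[0,0,0]]]'
python3 -c "
from h import *
go((.519,-.058,.060,13.7))"
```

```text
time_s: 7.5
position: [0.52, -0.0578, 0.0706]
tool_rot: [[0.972, 0.236, 0.001], [0.236, -0.972, -0.0], [0.001, 0.001, -1.0]]
ft_force: [-0.9, -0.2, -2.2]
grip_width: 0.0357
gripper_force: 41.3
(0.519, -0.058, 0.06, 13.7) [-0.0021 -0.0002  0.0212] [ 0.0002 -0.0003 -0.0002]
```

```bash
python3 -m handwheel '[[[-0.002,0,0.006],[0,0,0]],[[-0.002,0,0.011],[0,0,0]],[[-0.002,0,0.014],[0,0,0]],[[-0.002,0,0.016],[0,0,0]],[[-0.002,0,0.018],[0,0,0]],[[-0.002,0,0.019],[0,0,0]],[[-0.002,0,0.02],[0,0,0]],[[-0.002,0,0.02],[0,0,0]],[[-0.002,0,0.02],[0,0,0]]]'
```

```text
time_s: 8.4
position: [0.5189, -0.0581, 0.0601]
tool_rot: [[0.972, 0.236, 0.0], [0.236, -0.972, -0.0], [0.0, 0.0, -1.0]]
ft_force: [0.0, 0.4, -2.1]
grip_width: 0.0358
gripper_force: 41.3
```

Not in contact yet, so I'll continue in small steps.

```bash
python3 -m handwheel '[[[0,0,0.001],[0,0,0]],[[0,0,0.001],[0,0,0]],[[0,0,0.002],[0,0,0]],[[0,0,0.002],[0,0,0]]]'; python3 -m handwheel '[[[0,0,0.001],[0,0,0]],[[0,0,0.001],[0,0,0]],[[0,0,0.001],[0,0,0]]]'
```

```text
time_s: 8.8
position: [0.5189, -0.0581, 0.0598]
tool_rot: [[0.972, 0.236, 0.001], [0.236, -0.972, -0.0], [0.001, 0.0, -1.0]]
ft_force: [-3.0, 0.3, 6.9]
grip_width: 0.0354
gripper_force: 42.4
time_s: 9.1
position: [0.5189, -0.0581, 0.0598]
tool_rot: [[0.972, 0.236, 0.001], [0.236, -0.972, -0.0], [0.001, 0.001, -1.0]]
ft_force: [-5.3, 1.2, 11.6]
grip_width: 0.0355
gripper_force: 43.1
```

```bash
python3 -m handwheel '[[[0,0,-0.001],[0,0,0]],[[0,0,-0.001],[0,0,0]]]'; python3 -m handwheel '[[[0,0,0],[0,0,0]],[[0,0,0],[0,0,0]],[[0,0,0],[0,0,0]],[[0,0,0],[0,0,0]],[[0,0,0],[0,0,0]],[[0,0,0],[0,0,0]]]' 1
python3 -m handwheel '[[[0,0,-0.05],[0,0,0]],[[0,0,-0.13],[0,0,0]],[[0,0,-0.22],[0,0,0]],[[0,0,-0.31],[0,0,0]],[[0,0,-0.37],[0,0,0]],[[0,0,-0.4],[0,0,0]],[[0,0,-0.4],[0,0,0]]]'
python3 - <<'E'
from h import *
go((.48,-.14,.26,13.7))
E
```

```text
time_s: 9.3
position: [0.5189, -0.0581, 0.0598]
tool_rot: [[0.972, 0.236, 0.001], [0.236, -0.972, -0.0], [0.001, 0.0, -1.0]]
ft_force: [-4.2, -0.0, 7.3]
grip_width: 0.0357
gripper_force: 42.5
time_s: 9.9
position: [0.5188, -0.058, 0.0591]
tool_rot: [[0.972, 0.236, -0.0], [0.236, -0.972, 0.0], [-0.0, -0.0, -1.0]]
ft_force: [0.5, -0.2, 1.0]
grip_width: 0.0857
gripper_force: 0.0
time_s: 10.6
position: [0.5194, -0.0582, 0.2611]
tool_rot: [[0.972, 0.236, 0.004], [0.236, -0.972, -0.001], [0.004, 0.002, -1.0]]
ft_force: [0.5, 0.6, -0.6]
grip_width: 0.0853
gripper_force: 0.0
(0.48, -0.14, 0.26, 13.7) [-0.1152  0.1403  0.0022] [ 0.0008 -0.0012 -0.0002]
```

```bash
python3 -m handwheel '[[[-0.05,0.09,0.05],[0,0,0]],[[-0.08,0.18,0.1],[0,0,0]],[[-0.09,0.23,0.12],[0,0,0]],[[-0.09,0.23,0.12],[0,0,0]],[[-0.09,0.23,0.12],[0,0,0]]]'
python3 -c "
from h import *
print(observe()['position'],observe()['qvel'][:3]);grab('wrist','w6')"
python3 -m handwheel '[[[0.07,0.07,0],[0,0,0]],[[0.07,0.07,0],[0,0,0]],[[0.07,0.07,0],[0,0,0]],[[0.07,0.07,0],[0,0,0]]]'
python3 - <<'E'
from h import *
print(observe()['position'],observe()['qvel'][:3]);im,d,p=grab('wrist','w7')
im6=load("w6")[0]
cv2.imwrite("pics/c6.png",np.vstack([im6[0:290,100:500],im[0:300,100:500]])[:, :, ::-1])
E
```

```text
time_s: 11.1
position: [0.5017, -0.1806, 0.1977]
tool_rot: [[0.972, 0.235, -0.002], [0.235, -0.972, 0.002], [-0.002, -0.002, -1.0]]
ft_force: [-0.7, 0.7, -0.3]
grip_width: 0.0855
gripper_force: 0.0
[ 0.50170711 -0.18059179  0.19770661] [ 1.9331252  -1.53203196 -0.71458774]
time_s: 11.55
position: [0.5443, -0.205, 0.1994]
tool_rot: [[0.971, 0.237, 0.0], [0.237, -0.971, 0.0], [0.0, -0.0, -1.0]]
ft_force: [0.3, 0.6, -0.6]
grip_width: 0.0854
gripper_force: 0.0
[ 0.54430641 -0.20500473  0.19941723] [-0.18418689 -0.56078469  0.22848357]
```

View pics/c6.png

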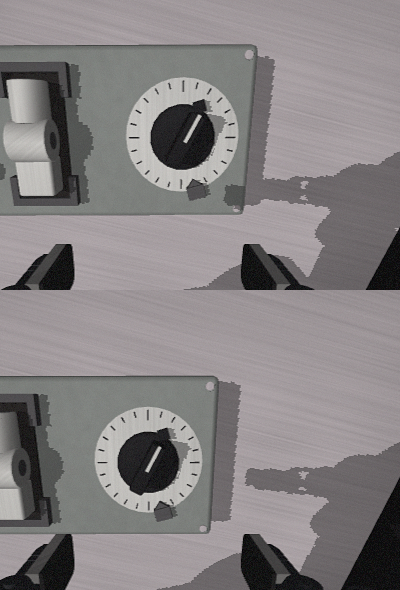

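In w6, with a +100 column offset, the elbow lies in the cradle, the pointer tip is at (299,103), the dial centre at (282,137) and the clip nose at (293,180). Now the dial angles.

Run:
```python
from h import *
for n in("w1","w6","w7"):
    im,d,p=load(n);C=cloud(d,p)
    v,u=np.mgrid[:384,:512];uv=np.stack([u,v,np.ones_like(u)],-1)@np.linalg.inv(p["K"]).T@p["R"]
    c=-p["R"].T@p["t"]
    def pl(z): return (c+uv*((z-c[2])/uv[...,2])[...,None])[...,:2]
    g=im.astype(int);hsv=cv2.cvtColor(im,cv2.COLOR_RGB2HSV)
    X=pl(.0515);r0=X-np.array([.5535,-.193]);
    pale=(np.hypot(*np.moveaxis(r0,-1,0))<.065)&(hsv[...,2]>150)&(hsv[...,1]<25)
    lab=cv2.connectedComponentsWithStats(pale.astype(np.uint8))
    k=1+np.argmax(lab[2][1:,4]);cn,_=cv2.findContours((lab[1]==k).astype(np.uint8),cv2.RETR_EXTERNAL,cv2.CHAIN_APPROX_NONE)
    q=np.concatenate(cn)[:,0];Q=X[q[:,1],q[:,0]];Q=Q[np.hypot(*(Q-[.5535,-.193]).T)>.052]
    A=np.c_[2*Q,np.ones(len(Q))];s=np.linalg.lstsq(A,(Q**2).sum(1),rcond=None)[0]
    res=abs(np.hypot(*(Q-s[:2]).T)-np.sqrt(s[2]+s[:2]@s[:2]));Q=Q[res<.0012];A=np.c_[2*Q,np.ones(len(Q))];s=np.linalg.lstsq(A,(Q**2).sum(1),rcond=None)[0]
    ctr=s[:2];print(n,"scale ctr",ctr,"R",np.sqrt(s[2]+ctr@ctr),len(Q))
    # bar
    B=C[(C[...,2]>.078)&(C[...,2]<.095)&(np.hypot(C[...,0]-ctr[0],C[...,1]-ctr[1])<.045)&(d>0)]
    print(" bar",len(B),cv2.minAreaRect(B[:,:2].astype(np.float32)*1000),np.median(B[:,2]))
    def polar(z): 
        r=pl(z)-ctr; return np.hypot(r[...,0],r[...,1]),np.degrees(np.arctan2(r[...,1],r[...,0]))
    R,T=polar(.057)
    pt=(R>.0345)&(R<.043)&(hsv[...,2]<60)&(abs(T)<60)
    print(" pointer",pt.sum(),T[pt].mean(),R[pt].max(),T[pt&(R>.038)].mean())
    R,T=polar(.058)
    t2=(T%360)
    cl=(R>.040)&(R<.062)&(hsv[...,2]<110)&(t2>150)&(t2<250)&(C[...,2]>.0515)
    lb=cv2.connectedComponentsWithStats(cl.astype(np.uint8));k=1+np.argmax(lb[2][1:,4]);cl=lb[1]==k
    j=np.argmin(np.where(cl,R,9));print(" clip",cl.sum(),t2[cl].mean(),"nose",R.flat[j],t2.flat[j],"inner",t2[cl&(R<R.flat[j]+.003)].mean(),"R range",R[cl].max(), "px",np.nonzero(cl)[1].mean(),np.nonzero(cl)[0].mean())
    al=(R<.03)&(hsv[...,2]>130);L=pl(.088)[al];print(" line",len(L),cv2.minAreaRect(L.astype(np.float32)*1000),np.degrees(np.arctan2(*(L.mean(0)-ctr)[::-1])))
```

```text
w1 scale ctr [ 0.55260716 -0.19301791] R 0.05510948265369227 235
 bar 550 ((552.9262084960938, -193.54673767089844), (14.09010124206543, 50.12323760986328), 75.61351776123047) 0.08606876602752356
 pointer 29 -14.367397188164862 0.03918950141285408 -13.570028943821825
 clip 154 209.2947490856621 nose 0.044503301745266975 208.76799575667633 inner 209.21162810551127 R range 0.06189102849058051 px 312.85064935064935 141.12987012987014
 line 62 ((564.0252075195312, -196.0435333251953), (3.201978921890259, 24.621604919433594), 76.02664184570312) -14.98034237354237
w6 scale ctr [ 0.55297406 -0.19301177] R 0.05510994008790115 303
 bar 945 ((552.9064331054688, -193.45977783203125), (14.250530242919922, 49.81259536743164), 76.03988647460938) 0.08605659423460905
 pointer 46 -14.382664390922882 0.04019565395312972 -14.597890885418353
 clip 254 209.57766032628 nose 0.042760648095440536 209.8224585612794 inner 209.4785465291776 R range 0.06190583354273314 px 295.4685039370079 189.248031496063
 line 116 ((564.5536499023438, -196.11251831054688), (3.1995458602905273, 25.596923828125), 75.77779388427734) -15.012923867402149
w7 scale ctr [ 0.55335543 -0.19316917] R 0.05502295029488747 283
 bar 823 ((553.035888671875, -193.530029296875), (14.158124923706055, 49.892120361328125), 75.8561782836914) 0.08606234665678636
 pointer 37 -14.17627375154727 0.0394739678352217 -14.268451954006794
 clip 236 209.85335906772056 nose 0.04306658693007658 209.12905734533624 inner 210.32636504403524 R range 0.06193432024292043 px 262.25 220.91525423728814
 line 97 ((564.6783447265625, -196.2711944580078), (3.212815284729004, 25.27338218688965), 77.20042419433594) -15.15405348581172
```

```bash
python3 -c "
from h import *
o=observe();print(np.round(o['q'],1),o['time_s'])
go((.553,-.1933,.14,-14.15),(.553,-.1933,.061,-14.15))"
```

```text
[-32.3  26.3  72.3   0.   81.4  44. ] 11.6
(0.553, -0.1933, 0.14, -14.15) [ 0.0227 -0.0188  0.1192] [ 0.000e+00 -1.000e-04  1.548e-01]
(0.553, -0.1933, 0.061, -14.15) [ 0.0227 -0.0188  0.2772] [ 0.000e+00 -1.000e-04  1.548e-01]
```

```bash
python3 -m handwheel '[[[0.02,-0.015,0.1],[0,0,-0.4]],[[0.02,-0.015,0.1],[0,0,-0.4]],[[0.02,-0.015,0.1],[0,0,-0.4]],[[0.02,-0.015,0.1],[0,0,-0.4]],[[0.02,-0.015,0.1],[0,0,-0.4]],[[0.02,-0.015,0.1],[0,0,-0.4]],[[0.02,-0.015,0.1],[0,0,-0.4]],[[0.02,-0.015,0.1],[0,0,-0.4]],[[0.02,-0.015,0.1],[0,0,-0.4]],[[0.02,-0.015,0.1],[0,0,-0.4]]]' 0.5 30
python3 -m handwheel '[[[0,0,0],[0,0,-0.445]],[[0,0,0],[0,0,-0.445]],[[0,0,0],[0,0,-0.445]],[[0,0,0],[0,0,-0.445]],[[0,0,0],[0,0,-0.445]],[[0,0,0],[0,0,-0.445]],[[0,0,0],[0,0,-0.445]],[[0,0,0],[0,0,-0.445]],[[0,0,0],[0,0,-0.445]],[[0,0,0],[0,0,-0.445]]]'
python3 -c "
from h import *
o=observe();print(np.round(o['q'],1))
go((.553,-.1933,.063,165.85))"
```

```text
time_s: 12.6
position: [0.5522, -0.196, 0.1497]
tool_rot: [[0.075, 0.997, 0.001], [0.997, -0.075, -0.0], [-0.0, 0.001, -1.0]]
ft_force: [-0.2, 0.1, 0.0]
grip_width: 0.0427
gripper_force: 0.0
time_s: 13.6
position: [0.5522, -0.1961, 0.1495]
tool_rot: [[-0.97, 0.243, 0.0], [0.243, 0.97, -0.0], [-0.0, -0.0, -1.0]]
ft_force: [-0.5, -0.1, 0.2]
grip_width: 0.0427
gripper_force: 0.0
[ -31.1   29.3   76.     0.    74.7 -107.1]
(0.553, -0.1933, 0.063, 165.85) [-0.      0.0059  0.1731] [-0.      0.0001  0.0005]
```

```bash
python3 -m handwheel '[[[0,0.0059,0.05],[0,0,0]],[[0,0.0059,0.1],[0,0,0]],[[0,0.0059,0.14],[0,0,0]],[[0,0.0059,0.16],[0,0,0]],[[0,0.0059,0.172],[0,0,0]],[[0,0.0059,0.172],[0,0,0]],[[0,0.0059,0.172],[0,0,0]]]' 0.5 25
python3 -m handwheel '[[[0,0,0],[0,0,0]],[[0,0,0],[0,0,0]],[[0,0,0],[0,0,0]],[[0,0,0],[0,0,0]],[[0,0,0],[0,0,0]]]' 0 25
python3 -c "
from h import *
o=observe();print(o['wrist_torque'],o['time_s']);go((.553,-.1933,.063,29.6))"
```

```text
time_s: 14.3
position: [0.5536, -0.1939, 0.064]
tool_rot: [[-0.969, 0.246, 0.001], [0.246, 0.969, -0.001], [-0.001, -0.0, -1.0]]
ft_force: [-0.2, -0.3, -0.5]
grip_width: 0.0431
gripper_force: 0.0
time_s: 14.8
position: [0.5536, -0.1932, 0.0639]
tool_rot: [[-0.969, 0.246, 0.001], [0.246, 0.969, 0.0], [-0.001, 0.001, -1.0]]
ft_force: [1.0, 4.0, 6.7]
grip_width: 0.0133
gripper_force: 27.6
[ 0.71279292 -0.03447228 -0.01528966] 14.8
(0.553, -0.1933, 0.063, 29.6) [ 0.0012 -0.0005  0.0018] [ 6.000e-04 -0.000e+00  7.565e-01]
```

```bash
python3 -m handwheel '[[[0,0,0],[0,0,0.01]],[[0,0,0],[0,0,0.03]],[[0,0,0],[0,0,0.06]],[[0,0,0],[0,0,0.09]],[[0,0,0],[0,0,0.12]],[[0,0,0],[0,0,0.15]],[[0,0,0],[0,0,0.18]],[[0,0,0],[0,0,0.21]],[[0,0,0],[0,0,0.23]],[[0,0,0],[0,0,0.24]]]'
python3 -c "
from h import *
o=observe();print(o['wrist_torque'],np.round(o['q'],1));go((.553,-.1933,.0635,29.6))"
```

```text
time_s: 15.8
position: [0.5533, -0.1934, 0.0639]
tool_rot: [[-0.536, 0.844, 0.001], [0.844, 0.536, -0.0], [-0.0, 0.0, -1.0]]
ft_force: [-0.2, 3.1, 6.3]
grip_width: 0.0135
gripper_force: 27.7
[0.5295572  0.24469998 0.01814459] [-30.8  34.8  81.8   0.   63.3 -63.3]
(0.553, -0.1933, 0.0635, 29.6) [ 0.0006 -0.0004  0.0008] [ 2.000e-04 -0.000e+00  5.158e-01]
```

```bash
python3 -m handwheel '[[[0,0,0],[0,0,0.02]],[[0,0,0],[0,0,0.05]],[[0,0,0],[0,0,0.08]],[[0,0,0],[0,0,0.11]],[[0,0,0],[0,0,0.14]],[[0,0,0],[0,0,0.17]],[[0,0,0],[0,0,0.2]],[[0,0,0],[0,0,0.23]],[[0,0,0],[0,0,0.26]],[[0,0,0],[0,0,0.28]]]'
python3 -m handwheel '[[[0,0,0],[0,0,0.03]],[[0,0,0],[0,0,0.06]],[[0,0,0],[0,0,0.09]],[[0,0,0],[0,0,0.12]],[[0,0,0],[0,0,0.15]],[[0,0,0],[0,0,0.18]],[[0,0,0],[0,0,0.21]],[[0,0,0],[0,0,0.23]],[[0,0,0],[0,0,0.235]],[[0,0,0],[0,0,0.235]]]'
python3 -c "
from h import *
o=observe();print(o['wrist_torque'],np.round(o['q'],1));go((.553,-.1933,.0635,29.6))"
```

```text
time_s: 16.8
position: [0.553, -0.1934, 0.0639]
tool_rot: [[0.309, 0.951, -0.0], [0.951, -0.309, 0.0], [-0.0, -0.0, -1.0]]
ft_force: [-2.9, 2.9, 7.2]
grip_width: 0.0137
gripper_force: 27.8
time_s: 17.8
position: [0.5527, -0.1932, 0.0639]
tool_rot: [[0.867, 0.497, -0.001], [0.497, -0.867, 0.001], [-0.0, -0.001, -1.0]]
ft_force: [-4.6, 4.1, 9.1]
grip_width: 0.0135
gripper_force: 28.0
[ 0.73986167  0.7433887  -0.01617843] [-30.8  34.8  81.9   0.   63.4  29.3]
(0.553, -0.1933, 0.0635, 29.6) [0.0004 0.0005 0.0008] [-0.0003  0.0001  0.0013]
```

Now I'll release, rise and back off a little, then check with two views.

```bash
python3 -m handwheel '[[[0,0,0],[0,0,0]],[[0,0,0],[0,0,0]],[[0,0,0],[0,0,0]],[[0,0,0],[0,0,0]]]' 0.5
python3 -m handwheel '[[[0,0,-0.04],[0,0,0]],[[0,0,-0.12],[0,0,0]],[[0,0,-0.2],[0,0,0]],[[-0.06,0,-0.27],[0,0,0]],[[-0.1,0,-0.29],[0,0,0]],[[-0.1,0,-0.29],[0,0,0]],[[-0.1,0,-0.29],[0,0,0]]]'
cat > dial.py <<'E'
from h import *
import sys
n=sys.argv[1];im,d,p=grab("wrist",n);C=cloud(d,p);print(observe()["position"])
v,u=np.mgrid[:384,:512];uv=np.stack([u,v,np.ones_like(u)],-1)@np.linalg.inv(p["K"]).T@p["R"];c=-p["R"].T@p["t"]
pl=lambda z:(c+uv*((z-c[2])/uv[...,2])[...,None])[...,:2]
hsv=cv2.cvtColor(im,cv2.COLOR_RGB2HSV)
B=C[(C[...,2]>.078)&(C[...,2]<.095)&(np.hypot(C[...,0]-.553,C[...,1]+.1933)<.045)&(d>0)]
r=cv2.minAreaRect(B[:,:2].astype(np.float32)*1000);print("bar",len(B),r)
ctr=np.array([.553,-.1933])
for z in(.057,.060):
    rr=pl(z)-ctr;R=np.hypot(rr[...,0],rr[...,1]);T=np.degrees(np.arctan2(rr[...,1],rr[...,0]))%360
    for a,b in((.035,.039),(.044,.048),(.048,.056)):
        m=(R>a)&(R<b)&(hsv[...,2]<110)&(T>190)&(T<230);print(z,a,m.sum(),T[m].mean().round(2) if m.any() else 0)
w=proj(p,[.553,-.1933,.057]).astype(int);print("ctr px",w)
k=im[max(0,w[1]-80):w[1]+80,max(0,w[0]-100):w[0]+100,::-1];cv2.imwrite(f"pics/{n}c.png",cv2.resize(k,None,fx=3,fy=3,interpolation=cv2.INTER_CUBIC))
E
python3 dial.py w8
```

```text
time_s: 18.2
position: [0.5532, -0.1938, 0.063]
tool_rot: [[0.867, 0.498, -0.0], [0.498, -0.867, 0.0], [-0.0, -0.0, -1.0]]
ft_force: [0.3, 0.2, -0.2]
grip_width: 0.0425
gripper_force: 0.0
time_s: 18.9
position: [0.5098, -0.2186, 0.2078]
tool_rot: [[0.868, 0.497, -0.0], [0.497, -0.868, 0.0], [0.0, -0.0, -1.0]]
ft_force: [0.0, -0.2, -0.6]
grip_width: 0.0429
gripper_force: 0.0
[ 0.50998376 -0.21825738  0.2073173 ]
bar 845 ((552.875244140625, -193.35342407226562), (49.266143798828125, 13.522403717041016), 30.268722534179688)
0.057 0.035 34 210.43
0.057 0.044 37 209.2
0.057 0.048 131 210.52
0.06 0.035 30 210.28
0.06 0.044 34 209.31
0.06 0.048 145 210.71
ctr px [256 133]
```

View pics/w8c.png

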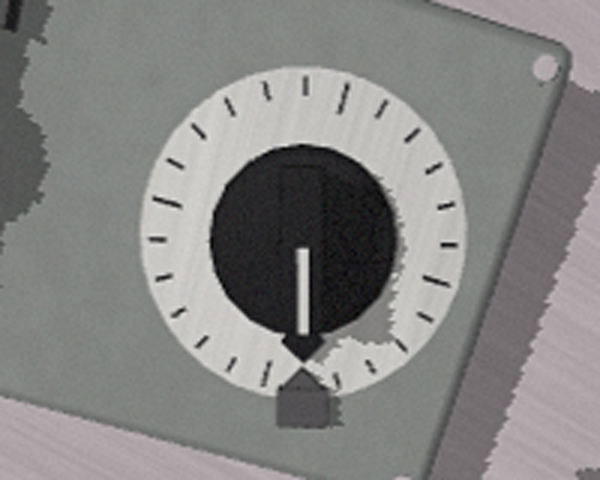

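The pointer tip, crop (303,360), meets the clip nose at (303,368), in line, with the bar at 210.3° and the clip at about 209.7°. Next is the lever.

```bash
python3 -c "
from h import *
go((.4140,.035,.207,13.7),(.414,.035,.114,13.7))"
```

```text
(0.414, 0.035, 0.207, 13.7) [ 0.0856 -0.5349  0.0013] [-0.0004  0.0002  0.0897]
(0.414, 0.035, 0.114, 13.7) [ 0.0857 -0.5346  0.1873] [-0.0004  0.0002  0.0897]
```

```bash
python3 -m handwheel '[[[0.0856,-0.5349,0],[0,0,0.0897]],[[0.0856,-0.5349,0],[0,0,0.0897]],[[0.0856,-0.5349,0],[0,0,0.0897]],[[0.0856,-0.5349,0],[0,0,0.0897]],[[0.0856,-0.5349,0],[0,0,0.0897]],[[0.0856,-0.5349,0],[0,0,0.0897]],[[0.0856,-0.5349,0],[0,0,0.0897]],[[0.0856,-0.5349,0],[0,0,0.0897]],[[0.0856,-0.5349,0],[0,0,0.0897]]]' 0
python3 - <<'E'
from h import *
go((.414,.035,.114,13.7))
im,d,p=grab("wrist","w9");C=cloud(d,p)
P=C[(C[...,2]>.112)&(C[...,2]<.145)&(np.hypot(C[...,0]-.466,C[...,1]-.048)<.03)&(d>0)]
A=np.c_[2*P,np.ones(len(P))];x=np.linalg.lstsq(A,(P**2).sum(1),rcond=None)[0];print("ball",len(P),x[:3],P[:,2].max())
a=np.radians(13.73);ex=np.array([np.cos(a),np.sin(a)]);ey=np.array([-ex[1],ex[0]]);L=(C[...,:2]-[.5197,-.0577]);lx,ly=L@ex,L@ey
m=(abs(lx)<.07)&(abs(ly)<.04)&(C[...,2]>.066)&(C[...,2]<.11)&(d>0)&(im.min(2)>90);Q=np.c_[lx[m],ly[m]]*1000
print("elbow",len(Q),cv2.minAreaRect(Q.astype(np.float32)),np.percentile(C[m][:,2],[50,98]))
E
```

```text
time_s: 19.85
position: [0.4144, 0.034, 0.2077]
tool_rot: [[0.972, 0.236, -0.001], [0.236, -0.972, -0.0], [-0.001, -0.0, -1.0]]
ft_force: [-0.2, -0.1, 0.3]
grip_width: -0.0
gripper_force: 0.0
(0.414, 0.035, 0.114, 13.7) [-0.0003 -0.002   0.1874] [-0.      0.0002 -0.0001]
ball 894 [0.46615126 0.04783691 0.12426145] 0.13844939437501222
elbow 5156 ((-0.2260589599609375, -0.17972946166992188), (36.54338073730469, 103.04859924316406), 89.71179962158203) [0.08342392 0.09230814]
```

```bash
python3 -m handwheel '[[[0,-0.001,0.05],[0,0,0]],[[0,-0.001,0.12],[0,0,0]],[[0,-0.001,0.17],[0,0,0]],[[0,-0.001,0.186],[0,0,0]],[[0,-0.001,0.186],[0,0,0]]]'
python3 -m handwheel '[[[0.03,0,0],[0,0,0]],[[0.05,0,0],[0,0,0]],[[0.065,0,0],[0,0,0]],[[0.08,0,0],[0,0,0]],[[0.095,0,0],[0,0,0]],[[0.11,0,0],[0,0,0]],[[0.125,0,0],[0,0,0]],[[0.14,0,0],[0,0,0]],[[0.15,0,0],[0,0,0]],[[0.15,0,0],[0,0,0]]]'
python3 -m handwheel '[[[0.005,0,0],[0,0,0]],[[0.01,0,0],[0,0,0]],[[0.012,0,0],[0,0,0]],[[0.014,0,0],[0,0,0]],[[0.014,0,0],[0,0,0]]]'
```

```text
time_s: 20.4
position: [0.4138, 0.0346, 0.1146]
tool_rot: [[0.972, 0.236, -0.002], [0.236, -0.972, 0.0], [-0.002, -0.001, -1.0]]
ft_force: [0.9, -0.2, -0.5]
grip_width: -0.0001
gripper_force: 0.0
time_s: 21.4
position: [0.4872, 0.0531, 0.115]
tool_rot: [[0.971, 0.237, 0.0], [0.237, -0.971, 0.0], [0.0, 0.0, -1.0]]
ft_force: [0.1, 1.1, -0.1]
grip_width: 0.0003
gripper_force: 0.0
time_s: 21.9
position: [0.4934, 0.0546, 0.1151]
tool_rot: [[0.972, 0.237, -0.0], [0.237, -0.972, 0.0], [-0.0, -0.0, -1.0]]
ft_force: [-1.7, 0.8, -0.3]
grip_width: 0.0002
gripper_force: 0.4
```

Creeping on to the stop.

```bash
python3 -m handwheel '[[[0.003,0,0],[0,0,0]],[[0.006,0,0],[0,0,0]],[[0.006,0,0],[0,0,0]]]'; python3 -m handwheel '[[[0.003,0,0],[0,0,0]],[[0.006,0,0],[0,0,0]],[[0.006,0,0],[0,0,0]]]'
```

```text
time_s: 22.2
position: [0.4965, 0.0554, 0.1152]
tool_rot: [[0.971, 0.237, 0.0], [0.237, -0.971, 0.0], [0.0, 0.0, -1.0]]
ft_force: [-0.3, -0.5, -0.5]
grip_width: -0.0001
gripper_force: 0.3
time_s: 22.5
position: [0.4977, 0.0558, 0.1149]
tool_rot: [[0.971, 0.237, -0.004], [0.237, -0.971, -0.001], [-0.004, -0.0, -1.0]]
ft_force: [-7.4, -4.2, 3.1]
grip_width: -0.0002
gripper_force: 4.6
```

```bash
python3 -m handwheel '[[[0.001,0,0],[0,0,0]],[[0.001,0,0],[0,0,0]]]'; python3 -m handwheel '[[[-0.04,0,0],[0,0,0]],[[-0.1,0,-0.03],[0,0,0]],[[-0.16,0,-0.1],[0,0,0]],[[-0.16,0,-0.2],[0,0,0]],[[-0.16,0,-0.28],[0,0,0]],[[-0.16,0,-0.3],[0,0,0]],[[-0.16,0,-0.3],[0,0,0]]]'
python3 - <<'E'
from h import *
im,d,p=grab("wrist","w10");C=cloud(d,p)
a=np.radians(13.73);ex=np.array([np.cos(a),np.sin(a)]);ey=np.array([-ex[1],ex[0]])
P=C[(C[...,2]>.112)&(C[...,2]<.145)&(np.hypot(C[...,0]-.52,C[...,1]-.06)<.03)&(d>0)]
A=np.c_[2*P,np.ones(len(P))];x=np.linalg.lstsq(A,(P**2).sum(1),rcond=None)[0]
print("ball",len(P),x[:3],"throw",(x[:2]-[.46615,.04784])@ex)
L=(C[...,:2]-[.5197,-.0577]);lx,ly=L@ex,L@ey
m=(abs(lx)<.07)&(abs(ly)<.04)&(C[...,2]>.066)&(C[...,2]<.11)&(d>0)&(im.min(2)>90);Q=np.c_[lx[m],ly[m]]*1000
print("elbow",len(Q),cv2.minAreaRect(Q.astype(np.float32)),np.percentile(C[m][:,2],[50,98]))
B=C[(C[...,2]>.078)&(C[...,2]<.095)&(np.hypot(C[...,0]-.553,C[...,1]+.1933)<.045)&(d>0)];print("bar",cv2.minAreaRect(B[:,:2].astype(np.float32)*1000))
E
```

```text
time_s: 22.7
position: [0.4978, 0.0558, 0.1149]
tool_rot: [[0.971, 0.237, -0.005], [0.237, -0.971, -0.001], [-0.005, -0.0, -1.0]]
ft_force: [-10.7, -5.3, 3.9]
grip_width: 0.0002
gripper_force: 5.5
time_s: 23.4
position: [0.4226, 0.0371, 0.2663]
tool_rot: [[0.971, 0.237, 0.004], [0.237, -0.971, -0.001], [0.004, 0.002, -1.0]]
ft_force: [0.0, -0.0, -0.9]
grip_width: 0.0003
gripper_force: 0.0
ball 653 [0.52015681 0.06092373 0.12344456] throw 0.05556895047329478
elbow 3276 ((-0.18248748779296875, -0.5135154724121094), (36.542301177978516, 103.04224395751953), 89.83079528808594) [0.08352934 0.09240784]
bar ((552.3267822265625, -192.71090698242188), (50.19778060913086, 15.67482852935791), 31.09909439086914)
```

View pics/w10.png

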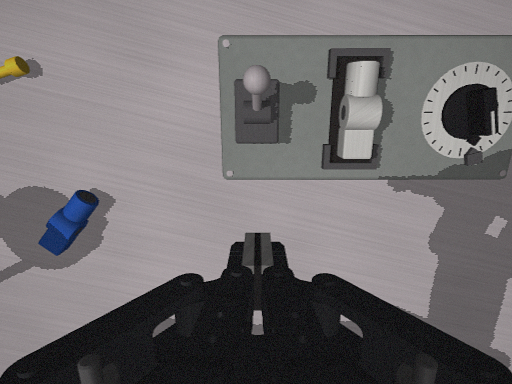

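The final view shows the lever ball over at (257,80), away from the robot and stopped at about 11 N. The elbow lies flat in the cradle at (358,112), and the pointer at (473,143) meets the clip at (474,155).

```bash
python3 -c "
from rig import *
print(close_job())"
```

```text
the job is handed in; nothing more can be done
None
```

The job is handed in at about 23 s: the aluminium elbow lies flat in the cradle, the dial pointer is within about 1° of the clip nose (held at 28 N), the lever is against its far stop, and I did not touch the pin, washer or shell.

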